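# Clear the microscope bench: specimen pots and lenses to their trays

## Robot

A 6-joint arm with a two-finger parallel gripper is mounted at the origin on the work surface. World frame = base frame: x ahead of the robot, y to its left, z up, the work surface at z = 0. Lengths are in mm, angles in degrees, forces in N, time in s.
With the tool pointing down it reaches from about 300 to 850 mm from the base axis. Payload 4.2 kg.
Tool frame: the origin (TCP) lies midway between the tips of the shut fingers; the grasp point (between the pads) lies pinch_z behind it (pinch_z is the distance from the TCP to the grasp point, in mm); z points along the fingers, y is the line along which they close (so a half turn about z gives the same grasp; the last joint's range is limited). The gripper opens to 91 mm and grips with 3 to 60 N. Pads are 32 mm wide; open, the fingers measure 118 mm over their backs; the gripper's body (76 mm by 178 mm) begins 60 mm behind the grasp point.
Start: joints at [-73.052, 18.312, 89.639, -0, 72.044, -1.146], TCP at [178.585, -546.581, 213.976] pointing down, gripper open.
Joint ranges: [-177.97, 177.97], [-48.28, 115.42], [12.27, 149.76], [-77.06, 257.06], [2.81, 150.46], [-146.56, 146.56]. Speed limits (degrees/s): [147.25, 147.25, 180, 180, 180, 180].

## Interface

Orientations are given as [roll, pitch, yaw] about the fixed x, y, z axes, in that order (R = Rz(yaw) Ry(pitch) Rx(roll)).
In Python, from workcell import state, grab_frame, job_done, masks_of, landmark_of, pinch_z gives the robot as it stands. The module is installed in compiled form; this text tells all that it offers.
- The arm moves only by the tool move_arm, never from a script. Its argument "plan" is a list of rows, each an object of numbers: "x", "y", "z": the shift along the tool's x, y, z in mm; "rx", "ry", "rz": the turn, a rotation vector about the tool's x, y, z in rad. A call has 1 to 10 rows; each row shifts and turns the commanded pose from where the row before left it, along the tool's axes as they then stand; what a row does not reach is not made up. A row lasts 1/10 s, in which the tool goes at most 50 mm and 8.59 degrees, less where a joint would pass 70% of its speed; a pose out of reach is approached as far as the arm can. A call is refused whole if a number of a shift passes 50 or a number of a turn 0.15, either way. A call with a gripper value outside its range is refused whole. "grip" is the opening, from 0 (shut) to 1 (fully open), set as the call begins (left out, the last holds). The fingers move at their own pace and stop on an object; "squeeze" is the grip in N (left out, the last holds). Time passes only in rows, so rows that do not move let the fingers close. It gives the time, the measured TCP pose, the force, the opening and the grip force at its end, in the units of the state.
- state(): the state, without advancing time (a new reading comes with each control period).
- grab_frame(name): name is "scene" or "top" or "wrist"; returns a dict with "img" (400x640x3 uint8, red, green, blue), "z_map" (400x640 float32, mm along the optical axis (not along the pixel's ray), 0 where there is no reading), "fx", "fy", "cx", "cy" (pixels), "dist" ([k1, k2, p1, p2, k3] as OpenCV has them; the pictures are not rectified), "rvec" (rotation vector, rad) and "tvec" (3), from world to camera coordinates, as OpenCV has them. Camera axes: x right, y down, z forward; pixel columns grow to the right and rows downward; lengths in mm; the calibration is good to about 2 mm. A picture is of the moment at which its call begins.
- job_done(): hands the job in; it is judged then, once.
Trained networks look in the newest picture that a camera, given by its name, has taken for a name from the list of things; names that differ only in an ending like _2 or _b are one class to them, and where a whole thing is asked for, a point or a joint stands for the part that bears it (a point fixed in the world has none). Each returns a list of dicts, best first, with "p" (0 to 1); they miss things now and then, are a little off and sometimes report something else, mostly with a low value. They report only what shows in the picture. A call takes as long as a camera call.
- masks_of(camera, label): "pixels" (400x640 bool, what is visible of it) and "box" ([centre column, centre row, width, height] in pixels, round what is visible of it).
- landmark_of(camera, label): "point" ([column, row] in pixels: a listed point, or the origin of a listed thing).
The state is a dict: "time_s": time; "qpos": joint angles; "qvel": joint speeds; "effort": joint torques, N m; "ee_pos": TCP position; "ee_rot": TCP orientation; "force": force on the tool from outside, world axes, zero at the start; "torque": the same for the moment, N m; "gripper_width": finger opening in mm; "gripper_force": force on a finger pad.
Only numpy, scipy, OpenCV 4.12 (cv2) and the standard library are available. Lean on these libraries where they do the work, as an engineer would, in place of code of your own. Each camera call takes 0.05 s, during which the arm holds its last target. There are 200 camera calls.

## Task

Clear up beside the microscope: stand the two red-lidded specimen pots in the red tray, the yellow-lidded pot in the yellow tray and the two microscope objectives in the blue lens case, each flat on the floor of a compartment of its own. Keep them all upright on the way and set them down, never letting one drop, and leave the oil bottle and the slide box where they are.

Things in the scene. Friction and masses are not known exactly. Their poses are not given: they have to be found in the camera images.
- red_pot_large: Large specimen pot: upright cylinder, white body with a red screw lid, diameter 41 mm, 60 mm tall (the lid is its top 16 mm, as wide as the body); loose, on the bench, under 0.1 kg. The larger of the two red-lidded pots. Origin: centre of its underside, z up. Can be gripped anywhere on its side, e.g. with the fingertips 27 mm above its underside.
- red_pot_small: Small specimen pot: upright cylinder, white body with a red screw lid, diameter 33 mm, 46 mm tall (the lid is its top 14 mm, as wide as the body); loose, on the bench, under 0.1 kg. The smaller of the two red-lidded pots. Origin: centre of its underside, z up. Can be gripped anywhere on its side, e.g. with the fingertips 17 mm above its underside.
- yellow_pot: Medium specimen pot: upright cylinder, white body with a yellow screw lid, diameter 37 mm, 52 mm tall (the lid is its top 14 mm, as wide as the body); loose, on the bench, under 0.1 kg. The only yellow-lidded pot. Origin: centre of its underside, z up. Can be gripped anywhere on its side, e.g. with the fingertips 21 mm above its underside.
- objective_long: Long microscope objective standing on its mounting end, nose up: black barrel, diameter 28 mm, up to 37 mm above its underside, topped by a white sloping ring and a bright steel nose; 56 mm tall in all; loose, on the bench, under 0.2 kg. Origin: centre of its underside, z up. Grip the barrel, e.g. with the fingertips 19 mm above its underside.
- objective_short: Short microscope objective standing on its mounting end, nose up: black barrel, diameter 28 mm, up to 29 mm above its underside, topped by a green sloping ring and a bright steel nose; 48 mm tall in all; loose, on the bench, under 0.2 kg. Origin: centre of its underside, z up. Grip the barrel, e.g. with the fingertips 17 mm above its underside.
- red_tray: Red tray (red walls, white floor): shallow open tray, 72 (x) by 140 (y) mm, fixed. Floor 4 mm thick; walls 4 mm thick, 16 mm high above the bench. A like cross wall at y = 0 parts it into two compartments 64 x 64 mm inside, centred at x = 0, y = +34 and -34 mm. Origin: centre of its underside, on the bench; z up. Holds the red-lidded pots, one to a compartment, either way round.
- yellow_tray: Yellow tray (yellow walls, white floor): shallow open tray, 72 (x) by 140 (y) mm, fixed. Floor 4 mm thick; walls 4 mm thick, 16 mm high above the bench. A like cross wall at y = 0 parts it into two compartments 64 x 64 mm inside, centred at x = 0, y = +34 and -34 mm. Origin: centre of its underside, on the bench; z up. Holds the yellow-lidded pot, in either compartment.
- lens_case: Lens case (blue walls, hard grey floor): shallow open tray, 72 (x) by 140 (y) mm, fixed. Floor 4 mm thick; walls 4 mm thick, 16 mm high above the bench. A like cross wall at y = 0 parts it into two compartments 64 x 64 mm inside, centred at x = 0, y = +34 and -34 mm. Origin: centre of its underside, on the bench; z up. Holds the objectives, one to a compartment, either way round.
- oil_bottle: Bystander: small amber dropper bottle, paper label, black cap and rubber tip, diameter 30 mm, 71 mm tall, loose. Origin: centre of its underside. To be left alone.
- slide_box: Bystander: flat wooden box for slides, 80 mm (x) by 100 mm (y), 35 mm high, brass catch on one side, loose. Origin: centre of its underside. To be left alone.

How it is judged (in metres and radians):
At the end, for the whole second after the job is handed in: Red-lidded pots in the red tray, yellow-lidded in the yellow, objectives in the lens case, a compartment each: axis within 32 mm (x), 66 mm (y) of the tray's middle, underside under 9 mm above the tray's underside, upright within 0.12 rad, released and at rest (below 20 mm/s) (x of red_pot_large in the frame of red_tray between -0.032 and 0.032 m and y of red_pot_large in the frame of red_tray between -0.066 and 0.066 m and z of each of red_pot_large, red_pot_small in the frame of red_tray below 0.009 m and angle between each of red_pot_large, red_pot_small, yellow_pot, objective_long, objective_short's own z axis and vertical below 0.12 rad and linear speed of each of red_pot_large, red_pot_small, yellow_pot, objective_long, objective_short below 0.02 m/s and x of red_pot_small in the frame of red_tray between -0.032 and 0.032 m and y of red_pot_small in the frame of red_tray between -0.066 and 0.066 m and x of yellow_pot in the frame of yellow_tray between -0.032 and 0.032 m and y of yellow_pot in the frame of yellow_tray between -0.066 and 0.066 m and z of yellow_pot in the frame of yellow_tray below 0.009 m and x of objective_long in the frame of lens_case between -0.032 and 0.032 m and y of objective_long in the frame of lens_case between -0.066 and 0.066 m and z of each of objective_long, objective_short in the frame of lens_case below 0.009 m and x of objective_short in the frame of lens_case between -0.032 and 0.032 m and y of objective_short in the frame of lens_case between -0.066 and 0.066 m and ((y of red_pot_large in the frame of red_tray above 0 m and y of red_pot_small in the frame of red_tray below 0 m) or (y of red_pot_small in the frame of red_tray above 0 m and y of red_pot_large in the frame of red_tray below 0 m)) and ((y of objective_long in the frame of lens_case above 0 m and y of objective_short in the frame of lens_case below 0 m) or (y of objective_short in the frame of lens_case above 0 m and y of objective_long in the frame of lens_case below 0 m))); the robot touches nothing.
It fails at once if a pot or an objective is let go with its underside more than 35 mm above the bench ((height (world z) of red_pot_large above 0.035 m and contact force between red_pot_large and the fingers below 0.05 N) or (height (world z) of red_pot_small above 0.035 m and contact force between red_pot_small and the fingers below 0.05 N) or (height (world z) of yellow_pot above 0.035 m and contact force between yellow_pot and the fingers below 0.05 N) or (height (world z) of objective_long above 0.035 m and contact force between objective_long and the fingers below 0.05 N) or (height (world z) of objective_short above 0.035 m and contact force between objective_short and the fingers below 0.05 N)).
It fails at once if a pot or an objective is tipped by more than 0.6 rad (angle between any of red_pot_large, red_pot_small, yellow_pot, objective_long, objective_short's own z axis and vertical above 0.6 rad).
It fails at once if the oil bottle or the slide box is moved by more than 15 mm or tipped (distance of any of oil_bottle, slide_box from where it was at the start of the episode above 0.015 m or angle between any of oil_bottle, slide_box's own z axis and vertical above 0.3 rad).
It also fails if it takes over 109 s, if anything falls off the work surface, if the arm or the gripper's body presses on something with over 40 N, if the wrist force passes 120 N, or if a joint passes its speed limit or range.

## Working session

There is one attempt and no reset: what is moved stays moved. The work goes in short steps, Python scripts to look and compute and a tool call to move; the robot and the scene stay as the last step left them, time stands still between calls to the robot, and variables do not carry over. Pictures are saved under pics/ and viewed, at most 14 in all, crops included, and the job is handed in when it is done.

Besides the shell and the picture viewer there is one more tool, called after "Emit:" in YAML: its name, and indented under it one key for each argument. move_arm: Moves the arm, as the interface text tells. Its arguments: {"type":"object","properties":{"plan":{"type":"array","items":{"type":"object","properties":{"x":{"type":"number"},"y":{"type":"number"},"z":{"type":"number"},"rx":{"type":"number"},"ry":{"type":"number"},"rz":{"type":"number"}}}},"grip":{"type":"number"},"squeeze":{"type":"number"}},"required":["plan"]}

```bash
mkdir -p pics; ls; python3 - <<'E'
from workcell import *
import cv2
print(state(), pinch_z)
for n in ("top","scene"):
    f=grab_frame(n); cv2.imwrite(f"pics/{n}0.png",f["img"][:,:,::-1]); print(n,f["fx"],f["rvec"],f["tvec"],f["dist"])
E
```

```text
pics
{'time_s': 0.0, 'qpos': array([-7.30532301e+01,  1.83515515e+01,  8.97057264e+01,  2.47174843e-05,
        7.20455485e+01, -1.14297595e+00]), 'qvel': array([ 0.00592299, -0.02479357,  0.01344266,  0.09066745, -0.09414703,
       -0.05216914]), 'effort': array([ 1.03696737e-03, -4.12463272e+01, -2.31972921e+01,  7.28880661e-02,
        4.58789896e-02, -1.50251726e-04]), 'ee_pos': array([ 178.42113728, -546.08042802,  213.12580329]), 'ee_rot': array([-1.79897195e+02, -2.07461036e-03,  1.80897364e+01]), 'force': array([-0.32621262,  0.7594    , -0.00157697]), 'torque': array([ 0.02312746,  0.02302009, -0.00201454]), 'gripper_force': 0.0, 'gripper_width': 91.48879221727194} 18.8
top 407.5109514099864 [ 2.18213305 -2.16641039  0.15232546] [ -17.54727794  546.96131978 1254.27983489] [0.02380016 0.         0.         0.         0.        ]
scene 453.87628449569246 [ 1.68810082  1.75476096 -0.76410968] [  33.14642493 -314.68327054 1582.90703003] [0.03809503 0.         0.         0.         0.        ]
```

View pics/top0.png

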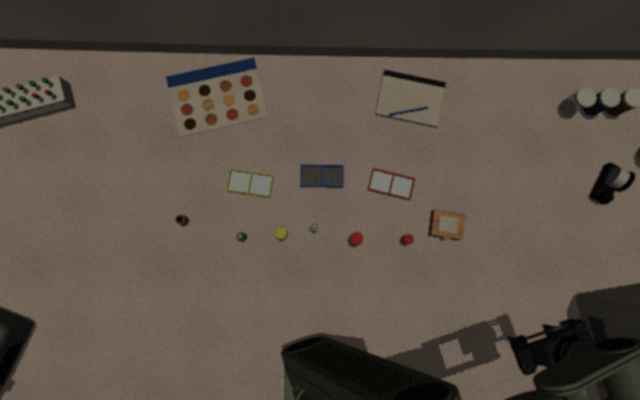

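View pics/scene0.png

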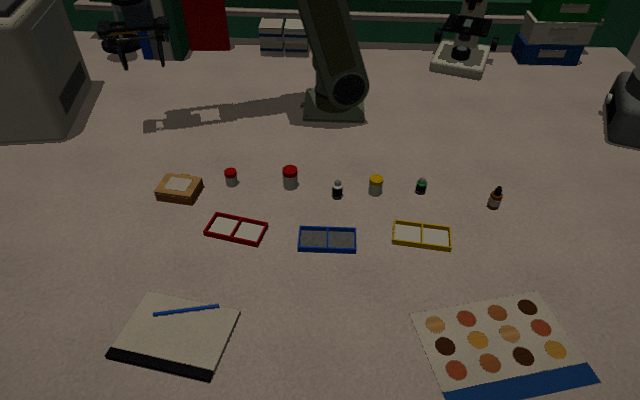

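```bash
cat > h.py <<'E'
from workcell import *
import numpy as np, cv2
def pose(f):
    R=cv2.Rodrigues(np.array(f["rvec"],float))[0]; return R,np.array(f["tvec"],float).ravel()
def K(f): return np.array([[f["fx"],0,f["cx"]],[0,f["fy"],f["cy"]],[0,0,1.]])
def cloud(f,m):
    r,c=np.nonzero(m&(f["z_map"]>0)); z=f["z_map"][r,c]
    u=cv2.undistortPoints(np.stack([c,r],1).astype(float)[:,None],K(f),np.array(f["dist"],float))[:,0]
    R,t=pose(f); return (np.c_[u,np.ones(len(u))]*z[:,None]-t)@R
def onplane(f,px,h):
    u=cv2.undistortPoints(np.array(px,float).reshape(-1,1,2),K(f),np.array(f["dist"],float))[:,0]
    R,t=pose(f); d=np.c_[u,np.ones(len(u))]@R; o=-t@R
    return o+d*((h-o[2])/d[:,2])[:,None]
N="red_pot_large red_pot_small yellow_pot objective_long objective_short red_tray yellow_tray lens_case oil_bottle slide_box".split()
E
python3 - <<'E'
from h import *
np.set_printoptions(precision=1,suppress=True)
for cam in ("top","scene"):
    f=grab_frame(cam)
    for n in N:
        for d in masks_of(cam,n)[:2]:
            p=cloud(f,d["pixels"]); 
            if len(p)==0: continue
            zt=np.percentile(p[:,2],97); q=p[p[:,2]>zt-6]
            print(cam,n,round(d["p"],2),np.array(d["box"]),len(p),"ztop",zt.round(1),"topmid",(q[:,:2].min(0)+q[:,:2].max(0))/2,"ext",np.percentile(p,2,axis=0),np.percentile(p,98,axis=0))
E
```

```text
top red_pot_large 0.57 [356.1 238.2  14.1  17.7] 161 ztop 64.3 topmid [ 430.9 -112. ] ext [ 412.7 -129.7   -2.2] [454.2 -93.1  65. ]
top yellow_pot 0.5 [280.8 233.9  13.1  12.9] 126 ztop 55.5 topmid [448.  119.2] ext [430.9 102.4  -1.8] [463.3 136.1  56.2]
top objective_long 0.53 [314.7 227.2  10.2   9.7] 63 ztop 58.2 topmid [468.6  16.6] ext [458.3   4.1  34.4] [480.2  29.   58.3]
top red_tray 0.68 [391.3 184.6  45.6  29.1] 928 ztop 17.0 topmid [ 607.8 -228.9] ext [ 567.8 -297.6   -2.1] [ 650.4 -163.5   17.8]
top yellow_tray 0.81 [249.9 182.8  45.   30.7] 984 ztop 17.6 topmid [611.6 226.3] ext [570.3 159.1  -2.4] [649.6 292.5  18.5]
top yellow_tray 0.48 [406.9 238.4  15.9  13.1] 106 ztop 50.5 topmid [ 430.8 -273.4] ext [ 417.  -287.7    6.9] [ 444.8 -258.8   51.4]
top lens_case 0.74 [322.2 175.1  42.3  23.9] 927 ztop 17.0 topmid [634.7  -6.3] ext [600.6 -72.4  -2.1] [668.4  60.2  17.5]
top oil_bottle 0.7 [181.6 219.9  12.7  10.1] 138 ztop 69.4 topmid [489.2 428.2] ext [473.4 413.9  -3.9] [508.2 458.9  69.6]
top oil_bottle 0.5 [239.9 236.7  13.5   6.5] 90 ztop 48.2 topmid [436.8 244.
[... 926 characters left out ...]
569.  -304.6    1. ] [ 661.9 -166.4   18.4]
scene red_tray 0.53 [289.9 179.6  11.8  27.2] 356 ztop 63.0 topmid [ 436.8 -117.5] ext [ 417.8 -135.8    1. ] [456.5 -98.8  63.2]
scene yellow_tray 0.63 [230.9 178.9  17.6  18.4] 204 ztop 48.5 topmid [ 438.1 -279. ] ext [ 425.3 -294.3    4.2] [ 452.6 -263.8   48.9]
scene yellow_tray 0.57 [422.1 237.4  55.9  40.8] 1466 ztop 18.4 topmid [612.6 221. ] ext [573.3 153.7   1.6] [655.6 290.1  18.7]
scene oil_bottle 0.77 [495.9 200.8  15.   24.8] 259 ztop 68.8 topmid [493.3 425.2] ext [458.1 410.3   0.4] [506.9 458.6  69.4]
scene slide_box 0.83 [179.9 189.   50.3  31.8] 1187 ztop 38.0 topmid [ 484.8 -407.2] ext [ 444.  -457.     4.6] [ 528.4 -355.3   38.2]
```

The top view shows the trays in a row: yellow (250,183), blue (322,175), red (391,184). Below them are the short objective (241,236), yellow pot (281,233), long objective (314,228), large red pot (356,239) and small red pot (407,239). The oil bottle is at (182,220) and the slide box at (447,224). The scene view agrees. I'll turn the tool to yaw 90 first, so tool x = world +y and tool y = world +x.

Emit:
move_arm:
  plan:
    - {"rz": -0.15}
    - {"rz": -0.15}
    - {"rz": -0.15}
    - {"rz": -0.15}
    - {"rz": -0.15}
    - {"rz": -0.15}
    - {"rz": -0.15}
    - {"rz": -0.15}
    - {"rz": -0.055}
  grip: 1
  squeeze: 15

```text
schema error: expected keys x, y, z, rx, ry, rz
```

Emit:
move_arm:
  plan:
    - {"x": 40, "y": 30}
    - {"x": 40, "y": 30}
    - {"x": 40, "y": 30}
    - {"x": 40, "y": 30}
    - {"x": 40, "y": 30}
    - {"x": 40, "y": 30}
    - {"x": 35, "y": 35}
    - {}
    - {}

```text
schema error: expected keys x, y, z, rx, ry, rz
```

```bash
cat > look.py <<'E'
from h import *
import sys
np.set_printoptions(precision=1,suppress=True)
f=grab_frame("wrist"); s=state(); print(s["time_s"],s["ee_pos"],s["ee_rot"],s["gripper_width"],s["gripper_force"])
R,t=pose(f); print("cam",-t@R)
cv2.imwrite(f"pics/{sys.argv[1]}.png",f["img"][:,:,::-1])
for n in N:
    for d in masks_of("wrist",n)[:2]:
        p=cloud(f,d["pixels"])
        if d["p"]<.3 or len(p)<30: continue
        zt=np.percentile(p[:,2],95); q=p[p[:,2]>zt-5][:,:2].astype(np.float32)
        a=cv2.minAreaRect(q); print(n,round(d["p"],2),np.array(d["box"]),"z",zt.round(1),"rect",np.array(a[0]),np.array(a[1]),round(a[2],1))
E
python3 look.py w1
```

```text
1.25 [ 178.6 -546.6  214. ] [180.    0.   18.1] 91.25742942066438 0.0
cam [ 258.2 -520.3  385.8]
```

Emit:
move_arm:
  plan:
    - {"x": 0, "y": 0, "z": 0, "rx": 0, "ry": 0, "rz": -0.15}
    - {"x": 0, "y": 0, "z": 0, "rx": 0, "ry": 0, "rz": -0.15}
    - {"x": 0, "y": 0, "z": 0, "rx": 0, "ry": 0, "rz": -0.15}
    - {"x": 0, "y": 0, "z": 0, "rx": 0, "ry": 0, "rz": -0.15}
    - {"x": 0, "y": 0, "z": 0, "rx": 0, "ry": 0, "rz": -0.15}
    - {"x": 0, "y": 0, "z": 0, "rx": 0, "ry": 0, "rz": -0.15}
    - {"x": 0, "y": 0, "z": 0, "rx": 0, "ry": 0, "rz": -0.15}
    - {"x": 0, "y": 0, "z": 0, "rx": 0, "ry": 0, "rz": -0.15}
    - {"x": 0, "y": 0, "z": 0, "rx": 0, "ry": 0, "rz": -0.055}
  grip: 1
  squeeze: 15

```text
time_s: 2.65
ee_pos: [178.6, -546.6, 214.0]
ee_rot: [180.0, 0.0, 90.2]
force: [0.2, -0.4, -0.1]
gripper_width: 91.2
gripper_force: 0.0
```

Emit:
move_arm:
  plan:
    - {"x": 30, "y": 40, "z": 0, "rx": 0, "ry": 0, "rz": 0}
    - {"x": 30, "y": 40, "z": 0, "rx": 0, "ry": 0, "rz": 0}
    - {"x": 30, "y": 40, "z": 0, "rx": 0, "ry": 0, "rz": 0}
    - {"x": 30, "y": 40, "z": 0, "rx": 0, "ry": 0, "rz": 0}
    - {"x": 30, "y": 40, "z": 0, "rx": 0, "ry": 0, "rz": 0}
    - {"x": 30, "y": 40, "z": 0, "rx": 0, "ry": 0, "rz": 0}
    - {"x": 30, "y": 10, "z": 0, "rx": 0, "ry": 0, "rz": 0}
    - {"x": 0, "y": 0, "z": 0, "rx": 0, "ry": 0, "rz": 0}

```text
time_s: 3.45
ee_pos: [430.1, -333.2, 213.9]
ee_rot: [-180.0, -0.1, 90.3]
force: [-0.3, -0.1, 0.1]
gripper_width: 90.9
gripper_force: 0.0
```

```bash
python3 look.py w2
```

```text
3.5 [ 429.3 -335.1  214. ] [-180.     0.    90.2] 91.20652560783388 0.0
cam [ 429.7 -249.5  385.9]
red_pot_small 0.64 [324.2 118.7  30.6  38.6] z 48.5 rect [ 433.8 -276.4] [31.5 31.9] 89.8
red_tray 0.75 [500.   75.3 109.5 150.6] z 17.5 rect [ 613.2 -232.8] [140.9  73.8] 76.1
slide_box 0.89 [368.5 233.8  88.6 101.1] z 36.9 rect [ 481.3 -386.7] [136.6  87.6] 81.1
```

The wrist camera puts the small red pot at (433.8, -276.4) with its top at z 48, between the estimates from the other two cameras. The red tray is at (613, -233), long axis at 76°. Going for the small red pot.

Emit:
move_arm:
  plan:
    - {"x": 30, "y": 2.5, "z": 0, "rx": 0, "ry": 0, "rz": 0}
    - {"x": 30, "y": 2.5, "z": 10, "rx": 0, "ry": 0, "rz": 0}
    - {"x": 0, "y": 0, "z": 40, "rx": 0, "ry": 0, "rz": 0}
    - {"x": 0, "y": 0, "z": 40, "rx": 0, "ry": 0, "rz": 0}
    - {"x": 0, "y": 0, "z": 40, "rx": 0, "ry": 0, "rz": 0}
    - {"x": 0, "y": 0, "z": 30, "rx": 0, "ry": 0, "rz": 0}
    - {"x": 0, "y": 0, "z": 20, "rx": 0, "ry": 0, "rz": 0}
    - {"x": 0, "y": 0, "z": 15, "rx": 0, "ry": 0, "rz": 0}
    - {"x": 0, "y": 0, "z": 0, "rx": 0, "ry": 0, "rz": 0}

```text
time_s: 4.9
ee_pos: [432.2, -275.9, 17.1]
ee_rot: [-179.8, -0.1, 90.0]
force: [-0.0, -0.1, 0.3]
gripper_width: 91.1
gripper_force: 0.0
```

Emit:
move_arm:
  plan:
    - {"x": 0, "y": 0, "z": 0, "rx": 0, "ry": 0, "rz": 0}
    - {"x": 0, "y": 0, "z": 0, "rx": 0, "ry": 0, "rz": 0}
    - {"x": 0, "y": 0, "z": 0, "rx": 0, "ry": 0, "rz": 0}
    - {"x": 0, "y": 0, "z": 0, "rx": 0, "ry": 0, "rz": 0}
    - {"x": 0, "y": 0, "z": 0, "rx": 0, "ry": 0, "rz": 0}
    - {"x": 0, "y": 0, "z": 0, "rx": 0, "ry": 0, "rz": 0}
    - {"x": 0, "y": 0, "z": 0, "rx": 0, "ry": 0, "rz": 0}
    - {"x": 0, "y": 0, "z": 0, "rx": 0, "ry": 0, "rz": 0}
  grip: 0
  squeeze: 15

```text
time_s: 5.7
ee_pos: [433.6, -276.6, 19.0]
ee_rot: [180.0, 0.0, 90.0]
force: [-0.3, 0.3, 0.4]
gripper_width: 32.6
gripper_force: 15.0
```

Emit:
move_arm:
  plan:
    - {"x": 0, "y": 0, "z": -15, "rx": 0, "ry": 0, "rz": 0}
    - {"x": 0, "y": 0, "z": -15, "rx": 0, "ry": 0, "rz": 0}
    - {"x": 1, "y": 20, "z": 0, "rx": 0, "ry": 0, "rz": 0}
    - {"x": 2, "y": 35, "z": 0, "rx": 0, "ry": 0, "rz": 0}
    - {"x": 2, "y": 35, "z": 0, "rx": 0, "ry": 0, "rz": 0}
    - {"x": 2, "y": 35, "z": 0, "rx": 0, "ry": 0, "rz": 0}
    - {"x": 2, "y": 30, "z": 0, "rx": 0, "ry": 0, "rz": 0}
    - {"x": 1, "y": 16, "z": 0, "rx": 0, "ry": 0, "rz": 0}
    - {"x": 0, "y": 0, "z": 0, "rx": 0, "ry": 0, "rz": 0}
    - {"x": 0, "y": 0, "z": 0, "rx": 0, "ry": 0, "rz": 0}

```text
time_s: 6.7
ee_pos: [603.6, -266.3, 48.3]
ee_rot: [-179.9, -0.0, 90.0]
force: [0.2, 0.3, -0.6]
gripper_width: 32.3
gripper_force: 15.0
```

Emit:
move_arm:
  plan:
    - {"x": 0, "y": 0, "z": 8, "rx": 0, "ry": 0, "rz": 0}
    - {"x": 0, "y": 0, "z": 8, "rx": 0, "ry": 0, "rz": 0}
    - {"x": 0, "y": 0, "z": 5, "rx": 0, "ry": 0, "rz": 0}
    - {"x": 0, "y": 0, "z": 4, "rx": 0, "ry": 0, "rz": 0}
    - {"x": 0, "y": 0, "z": 1, "rx": 0, "ry": 0, "rz": 0}
    - {"x": 0, "y": 0, "z": 0, "rx": 0, "ry": 0, "rz": 0}
    - {"x": 0, "y": 0, "z": 0, "rx": 0, "ry": 0, "rz": 0}

```text
time_s: 7.4
ee_pos: [604.8, -266.7, 23.0]
ee_rot: [180.0, 0.0, 90.0]
force: [0.6, 0.2, -1.2]
gripper_width: 32.8
gripper_force: 15.0
```

```bash
python3 look.py w3
```

```text
7.45 [ 604.8 -266.7   23. ] [180.   0.  90.] 32.31436003810851 14.999999105930328
cam [ 604.7 -182.6  194.8]
red_pot_small 0.8 [321.5 256.1  71.4  82.9] z 52.2 rect [ 604.5 -253.1] [32.7 41.7] 0.6
red_tray 0.89 [348.9 142.7 192.1 226.3] z 17.6 rect [ 616.5 -220.7] [115.8  73. ] 76.4
slide_box 0.91 [124.2 361.4  51.7  22.6] z 17.8 rect [ 478.1 -354.3] [ 3. 36.] 83.0
```

Emit:
move_arm:
  plan:
    - {"x": 0, "y": 0, "z": 0, "rx": 0, "ry": 0, "rz": 0}
    - {"x": 0, "y": 0, "z": 0, "rx": 0, "ry": 0, "rz": 0}
    - {"x": 0, "y": 0, "z": 0, "rx": 0, "ry": 0, "rz": 0}
    - {"x": 0, "y": 0, "z": 0, "rx": 0, "ry": 0, "rz": 0}
    - {"x": 0, "y": 0, "z": 0, "rx": 0, "ry": 0, "rz": 0}
    - {"x": 0, "y": 0, "z": -20, "rx": 0, "ry": 0, "rz": 0}
    - {"x": 0, "y": 0, "z": -40, "rx": 0, "ry": 0, "rz": 0}
    - {"x": 0, "y": 0, "z": -40, "rx": 0, "ry": 0, "rz": 0}
  grip: 1

```text
time_s: 8.75
ee_pos: [604.0, -266.4, 123.2]
ee_rot: [-179.9, -0.0, 90.0]
force: [1.4, 0.3, 0.6]
gripper_width: 90.5
gripper_force: 0.0
```

Emit:
move_arm:
  plan:
    - {"x": 30, "y": -34, "z": -10, "rx": 0, "ry": 0, "rz": 0}
    - {"x": 30, "y": -34, "z": -10, "rx": 0, "ry": 0, "rz": 0}
    - {"x": 30, "y": -34, "z": -10, "rx": 0, "ry": 0, "rz": 0}
    - {"x": 30, "y": -34, "z": -10, "rx": 0, "ry": 0, "rz": 0}
    - {"x": 32, "y": -35, "z": 0, "rx": 0, "ry": 0, "rz": 0}
    - {"x": 0, "y": 0, "z": 0, "rx": 0, "ry": 0, "rz": 0}
    - {"x": 0, "y": 0, "z": 0, "rx": 0, "ry": 0, "rz": 0}

```text
time_s: 9.45
ee_pos: [433.4, -114.3, 163.6]
ee_rot: [179.9, 0.0, 90.1]
force: [1.4, -0.6, 0.2]
gripper_width: 91.4
gripper_force: 0.0
```

```bash
python3 look.py w4
```

```text
9.5 [ 434.4 -114.8  163.5] [179.9   0.1  90. ] 91.17577840605684 0.0
cam [433.  -30.1 335.3]
red_pot_large 0.94 [322.8 191.8  46.8  60.8] z 62.4 rect [ 434.3 -113.6] [39.6 39.7] 7.0
objective_long 0.8 [369.5  30.5  40.3  44. ] z 57.7 rect [471.7  14.7] [16.6 16.3] 30.9
red_tray 0.57 [507.3 253.4  88.6  66.4] z 17.5 rect [ 560.9 -152.1] [ 66.1 212.2] 60.1
lens_case 0.81 [548.   72.6  97.9 144.2] z 17.3 rect [637.7 -13.6] [127.5  74.2] 89.7
```

View pics/w4.png

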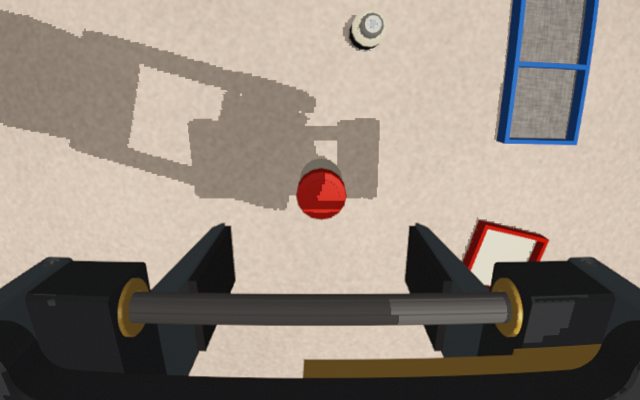

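The wrist view shows the large red pot at (322,192), centred between the fingers, with the long objective at (369,30). The lens case is upper right and the red tray's empty compartment is at (507,250). Descending to grip the large pot.

Emit:
move_arm:
  plan:
    - {"x": 0, "y": 0, "z": 40, "rx": 0, "ry": 0, "rz": 0}
    - {"x": 0, "y": 0, "z": 40, "rx": 0, "ry": 0, "rz": 0}
    - {"x": 0, "y": 0, "z": 30, "rx": 0, "ry": 0, "rz": 0}
    - {"x": 0, "y": 0, "z": 16, "rx": 0, "ry": 0, "rz": 0}
    - {"x": 0, "y": 0, "z": 10, "rx": 0, "ry": 0, "rz": 0}
    - {"x": 0, "y": 0, "z": 0, "rx": 0, "ry": 0, "rz": 0}

```text
time_s: 10.6
ee_pos: [433.0, -114.5, 26.0]
ee_rot: [-179.9, -0.0, 90.0]
force: [0.8, -0.9, -0.1]
gripper_width: 91.2
gripper_force: 0.0
```

Emit:
move_arm:
  plan:
    - {"x": 0, "y": 0, "z": 0, "rx": 0, "ry": 0, "rz": 0}
    - {"x": 0, "y": 0, "z": 0, "rx": 0, "ry": 0, "rz": 0}
    - {"x": 0, "y": 0, "z": 0, "rx": 0, "ry": 0, "rz": 0}
    - {"x": 0, "y": 0, "z": 0, "rx": 0, "ry": 0, "rz": 0}
    - {"x": 0, "y": 0, "z": 0, "rx": 0, "ry": 0, "rz": 0}
    - {"x": 0, "y": 0, "z": 0, "rx": 0, "ry": 0, "rz": 0}
    - {"x": 0, "y": 0, "z": 0, "rx": 0, "ry": 0, "rz": 0}
    - {"x": 0, "y": 0, "z": 0, "rx": 0, "ry": 0, "rz": 0}
  grip: 0
  squeeze: 15

```text
time_s: 11.4
ee_pos: [433.8, -114.6, 27.0]
ee_rot: [180.0, 0.0, 90.0]
force: [0.6, -0.0, 0.2]
gripper_width: 40.8
gripper_force: 15.0
```

Emit:
move_arm:
  plan:
    - {"x": 0, "y": 0, "z": -15, "rx": 0, "ry": 0, "rz": 0}
    - {"x": 0, "y": 0, "z": -15, "rx": 0, "ry": 0, "rz": 0}
    - {"x": -9, "y": 20, "z": 0, "rx": 0, "ry": 0, "rz": 0}
    - {"x": -16, "y": 35, "z": 0, "rx": 0, "ry": 0, "rz": 0}
    - {"x": -16, "y": 35, "z": 0, "rx": 0, "ry": 0, "rz": 0}
    - {"x": -16, "y": 35, "z": 0, "rx": 0, "ry": 0, "rz": 0}
    - {"x": -16, "y": 35, "z": 0, "rx": 0, "ry": 0, "rz": 0}
    - {"x": -12, "y": 28, "z": 0, "rx": 0, "ry": 0, "rz": 0}
    - {"x": 0, "y": 0, "z": 0, "rx": 0, "ry": 0, "rz": 0}
    - {"x": 0, "y": 0, "z": 0, "rx": 0, "ry": 0, "rz": 0}

```text
time_s: 12.4
ee_pos: [621.0, -199.4, 55.9]
ee_rot: [-179.9, -0.0, 90.0]
force: [-0.4, -0.5, -1.5]
gripper_width: 40.8
gripper_force: 15.0
```

Emit:
move_arm:
  plan:
    - {"x": 0, "y": 0, "z": 8, "rx": 0, "ry": 0, "rz": 0}
    - {"x": 0, "y": 0, "z": 8, "rx": 0, "ry": 0, "rz": 0}
    - {"x": 0, "y": 0, "z": 5, "rx": 0, "ry": 0, "rz": 0}
    - {"x": 0, "y": 0, "z": 4, "rx": 0, "ry": 0, "rz": 0}
    - {"x": 0, "y": 0, "z": 1, "rx": 0, "ry": 0, "rz": 0}
    - {"x": 0, "y": 0, "z": 0, "rx": 0, "ry": 0, "rz": 0}
    - {"x": 0, "y": 0, "z": 0, "rx": 0, "ry": 0, "rz": 0}

```text
time_s: 13.1
ee_pos: [621.8, -199.7, 31.1]
ee_rot: [180.0, 0.0, 90.0]
force: [0.6, 0.0, -0.4]
gripper_width: 40.3
gripper_force: 15.0
```

Emit:
move_arm:
  plan:
    - {"x": 0, "y": 0, "z": 0, "rx": 0, "ry": 0, "rz": 0}
    - {"x": 0, "y": 0, "z": 0, "rx": 0, "ry": 0, "rz": 0}
    - {"x": 0, "y": 0, "z": 0, "rx": 0, "ry": 0, "rz": 0}
    - {"x": 0, "y": 0, "z": 0, "rx": 0, "ry": 0, "rz": 0}
    - {"x": 0, "y": 0, "z": 0, "rx": 0, "ry": 0, "rz": 0}
    - {"x": 0, "y": 0, "z": -20, "rx": 0, "ry": 0, "rz": 0}
    - {"x": 0, "y": 0, "z": -40, "rx": 0, "ry": 0, "rz": 0}
    - {"x": 0, "y": 0, "z": -40, "rx": 0, "ry": 0, "rz": 0}
  grip: 1

```text
time_s: 13.9
ee_pos: [621.0, -199.4, 131.3]
ee_rot: [-179.9, -0.0, 90.0]
force: [1.1, -0.4, -0.1]
gripper_width: 90.9
gripper_force: 0.0
```

Emit:
move_arm:
  plan:
    - {"x": 36, "y": -25, "z": -5, "rx": 0, "ry": 0, "rz": 0}
    - {"x": 36, "y": -25, "z": -5, "rx": 0, "ry": 0, "rz": 0}
    - {"x": 36, "y": -25, "z": -5, "rx": 0, "ry": 0, "rz": 0}
    - {"x": 36, "y": -25, "z": -5, "rx": 0, "ry": 0, "rz": 0}
    - {"x": 36, "y": -25, "z": 0, "rx": 0, "ry": 0, "rz": 0}
    - {"x": 34, "y": -25, "z": 0, "rx": 0, "ry": 0, "rz": 0}
    - {"x": 0, "y": 0, "z": 0, "rx": 0, "ry": 0, "rz": 0}
    - {"x": 0, "y": 0, "z": 0, "rx": 0, "ry": 0, "rz": 0}

```text
time_s: 14.7
ee_pos: [471.7, 14.8, 151.4]
ee_rot: [179.9, 0.0, 90.1]
force: [-0.3, -0.2, 0.6]
gripper_width: 91.3
gripper_force: 0.0
```

```bash
python3 look.py w5
```

```text
14.75 [472.4  14.2 151.3] [179.9   0.   90. ] 91.24967988518434 0.0
cam [471.3  98.9 323.2]
yellow_pot 0.61 [290.4  58.9  51.4  51.7] z 54.5 rect [450.6 118.7] [35.8 35.5] 89.6
objective_long 0.65 [320.8 190.3  32.2  44.7] z 57.6 rect [471.6  15. ] [15.6 16.2] 74.2
objective_long 0.51 [433.4 350.6  17.9  15.9] z 17.3 rect [ 591.9 -172.1] [10.5  4.9] 67.8
red_tray 0.5 [433.8 350.5  19.7  16.8] z 205.5 rect [507.3  18.9] [ 1.3 45.6] 27.9
yellow_tray 0.62 [482.6  16.2  93.9  29.9] z 17.8 rect [604.3 162.1] [20.9 73.4] 88.0
lens_case 0.84 [498.4 202.5  95.1 146.3] z 17.4 rect [598.8  -8.1] [153.3 141.1] 1.8
lens_case 0.4 [320.  189.2  36.   42. ] z 57.6 rect [471.6  15. ] [15.6 16.2] 74.2
```

Emit:
move_arm:
  plan:
    - {"x": 0, "y": 0, "z": 40, "rx": 0, "ry": 0, "rz": 0}
    - {"x": 0, "y": 0, "z": 40, "rx": 0, "ry": 0, "rz": 0}
    - {"x": 0, "y": 0, "z": 27, "rx": 0, "ry": 0, "rz": 0}
    - {"x": 0, "y": 0, "z": 15, "rx": 0, "ry": 0, "rz": 0}
    - {"x": 0, "y": 0, "z": 10, "rx": 0, "ry": 0, "rz": 0}
    - {"x": 0, "y": 0, "z": 0, "rx": 0, "ry": 0, "rz": 0}

```text
time_s: 15.85
ee_pos: [471.0, 14.4, 18.0]
ee_rot: [-179.9, 0.0, 90.0]
force: [0.6, 0.3, 0.2]
gripper_width: 90.9
gripper_force: 0.0
```

Emit:
move_arm:
  plan:
    - {"x": 0, "y": 0, "z": 0, "rx": 0, "ry": 0, "rz": 0}
    - {"x": 0, "y": 0, "z": 0, "rx": 0, "ry": 0, "rz": 0}
    - {"x": 0, "y": 0, "z": 0, "rx": 0, "ry": 0, "rz": 0}
    - {"x": 0, "y": 0, "z": 0, "rx": 0, "ry": 0, "rz": 0}
    - {"x": 0, "y": 0, "z": 0, "rx": 0, "ry": 0, "rz": 0}
    - {"x": 0, "y": 0, "z": 0, "rx": 0, "ry": 0, "rz": 0}
    - {"x": 0, "y": 0, "z": 0, "rx": 0, "ry": 0, "rz": 0}
    - {"x": 0, "y": 0, "z": 0, "rx": 0, "ry": 0, "rz": 0}
  grip: 0
  squeeze: 20

```text
time_s: 16.65
ee_pos: [471.6, 14.4, 18.9]
ee_rot: [-180.0, 0.0, 90.0]
force: [0.1, -0.7, -0.1]
gripper_width: 30.0
gripper_force: 0.0
```

Emit:
move_arm:
  plan:
    - {"x": 0, "y": 0, "z": 0, "rx": 0, "ry": 0, "rz": 0}
    - {"x": 0, "y": 0, "z": 0, "rx": 0, "ry": 0, "rz": 0}
    - {"x": 0, "y": 0, "z": 0, "rx": 0, "ry": 0, "rz": 0}

```text
time_s: 16.95
ee_pos: [471.6, 14.4, 18.9]
ee_rot: [180.0, 0.0, 90.0]
force: [0.5, 0.4, 0.0]
gripper_width: 27.3
gripper_force: 20.0
```

Emit:
move_arm:
  plan:
    - {"x": 0, "y": 0, "z": -15, "rx": 0, "ry": 0, "rz": 0}
    - {"x": 0, "y": 0, "z": -15, "rx": 0, "ry": 0, "rz": 0}
    - {"x": -7, "y": 20, "z": 0, "rx": 0, "ry": 0, "rz": 0}
    - {"x": -11, "y": 33, "z": 0, "rx": 0, "ry": 0, "rz": 0}
    - {"x": -11, "y": 33, "z": 0, "rx": 0, "ry": 0, "rz": 0}
    - {"x": -11, "y": 33, "z": 0, "rx": 0, "ry": 0, "rz": 0}
    - {"x": -11, "y": 30, "z": 0, "rx": 0, "ry": 0, "rz": 0}
    - {"x": -6, "y": 17, "z": 0, "rx": 0, "ry": 0, "rz": 0}
    - {"x": 0, "y": 0, "z": 0, "rx": 0, "ry": 0, "rz": 0}
    - {"x": 0, "y": 0, "z": 0, "rx": 0, "ry": 0, "rz": 0}

```text
time_s: 17.95
ee_pos: [636.5, -42.5, 48.1]
ee_rot: [-179.9, -0.0, 90.0]
force: [-0.7, 0.0, -1.0]
gripper_width: 27.5
gripper_force: 20.0
```

```bash
python3 look.py w6
```

```text
18.0 [636.1 -42.3  48.3] [-179.9   -0.    90. ] 27.317965360307966 19.99945285216654
cam [637.   41.5 220. ]
objective_long 0.86 [321.4 256.8  62.1  79.7] z 86.3 rect [639.5 -28.5] [36.3 16.8] 75.7
lens_case 0.96 [322.4 147.6 134.3 202.2] z 17.6 rect [637.7   4.2] [117.7  72.6] 89.7
```

View pics/w6.png

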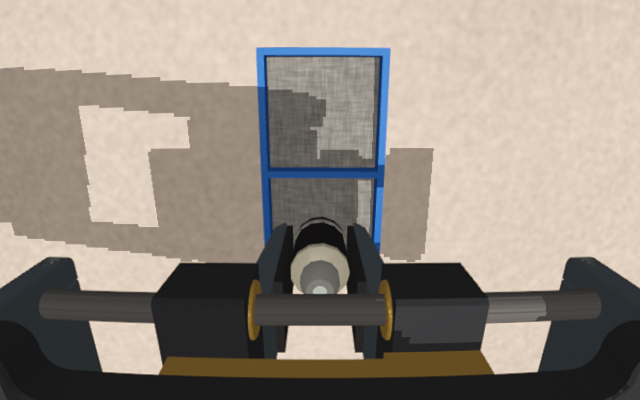

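The long objective is held upright at (321,258) above the near compartment of the blue case; the far compartment, at (320,110), is empty. Setting it down.

Emit:
move_arm:
  plan:
    - {"x": 0, "y": 0, "z": 8, "rx": 0, "ry": 0, "rz": 0}
    - {"x": 0, "y": 0, "z": 8, "rx": 0, "ry": 0, "rz": 0}
    - {"x": 0, "y": 0, "z": 5, "rx": 0, "ry": 0, "rz": 0}
    - {"x": 0, "y": 0, "z": 4, "rx": 0, "ry": 0, "rz": 0}
    - {"x": 0, "y": 0, "z": 1, "rx": 0, "ry": 0, "rz": 0}
    - {"x": 0, "y": 0, "z": 0, "rx": 0, "ry": 0, "rz": 0}
    - {"x": 0, "y": 0, "z": 0, "rx": 0, "ry": 0, "rz": 0}

```text
time_s: 19.2
ee_pos: [637.3, -42.6, 22.9]
ee_rot: [-180.0, 0.0, 90.0]
force: [-1.6, -0.4, 1.2]
gripper_width: 27.2
gripper_force: 20.0
```

Emit:
move_arm:
  plan:
    - {"x": 0, "y": 0, "z": 0, "rx": 0, "ry": 0, "rz": 0}
    - {"x": 0, "y": 0, "z": 0, "rx": 0, "ry": 0, "rz": 0}
    - {"x": 0, "y": 0, "z": 0, "rx": 0, "ry": 0, "rz": 0}
    - {"x": 0, "y": 0, "z": 0, "rx": 0, "ry": 0, "rz": 0}
    - {"x": 0, "y": 0, "z": 0, "rx": 0, "ry": 0, "rz": 0}
    - {"x": 0, "y": 0, "z": -20, "rx": 0, "ry": 0, "rz": 0}
    - {"x": 0, "y": 0, "z": -40, "rx": 0, "ry": 0, "rz": 0}
    - {"x": 0, "y": 0, "z": -40, "rx": 0, "ry": 0, "rz": 0}
  grip: 1

```text
time_s: 20.0
ee_pos: [637.0, -42.5, 123.3]
ee_rot: [-179.9, -0.0, 90.0]
force: [0.3, 0.1, 0.8]
gripper_width: 88.5
gripper_force: 0.0
```

Emit:
move_arm:
  plan:
    - {"x": 32, "y": -37, "z": -5, "rx": 0, "ry": 0, "rz": 0}
    - {"x": 32, "y": -37, "z": -5, "rx": 0, "ry": 0, "rz": 0}
    - {"x": 32, "y": -37, "z": -5, "rx": 0, "ry": 0, "rz": 0}
    - {"x": 32, "y": -37, "z": -5, "rx": 0, "ry": 0, "rz": 0}
    - {"x": 32, "y": -38.5, "z": 0, "rx": 0, "ry": 0, "rz": 0}
    - {"x": 0, "y": 0, "z": 0, "rx": 0, "ry": 0, "rz": 0}
    - {"x": 0, "y": 0, "z": 0, "rx": 0, "ry": 0, "rz": 0}

```text
time_s: 20.7
ee_pos: [451.0, 117.9, 143.4]
ee_rot: [179.9, 0.0, 90.1]
force: [0.7, 0.9, 0.9]
gripper_width: 90.9
gripper_force: 0.0
```

```bash
python3 look.py w7
```

```text
20.75 [451.9 117.4 143.4] [179.9   0.   90. ] 91.20442488504148 0.0
cam [450.6 202.  315.3]
yellow_pot 0.57 [318.  193.3  46.7  58.3] z 54.4 rect [450.2 118.8] [35.6 35.4] 74.7
yellow_pot 0.46 [513.7  76.8 123.  153.5] z 17.4 rect [611.5 217.5] [127.   73.7] 81.9
objective_short 0.72 [303.4  35.5  35.5  41.1] z 49.7 rect [440.2 243.7] [15.9 15.2] 38.4
objective_short 0.33 [514.6  77.  118.4 154.1] z 17.4 rect [611.5 217.5] [126.6  74. ] 82.2
yellow_tray 0.87 [513.7  77.5 122.4 153.7] z 17.4 rect [611.6 217.3] [126.8  73.8] 81.9
lens_case 0.62 [513.  263.2  78.7  45.8] z 17.5 rect [574.9  81.8] [ 63.9 204.2] 60.3
```

Emit:
move_arm:
  plan:
    - {"x": 0, "y": 0, "z": 40, "rx": 0, "ry": 0, "rz": 0}
    - {"x": 0, "y": 0, "z": 37, "rx": 0, "ry": 0, "rz": 0}
    - {"x": 0, "y": 0, "z": 20, "rx": 0, "ry": 0, "rz": 0}
    - {"x": 0, "y": 0, "z": 15, "rx": 0, "ry": 0, "rz": 0}
    - {"x": 0, "y": 0, "z": 10, "rx": 0, "ry": 0, "rz": 0}
    - {"x": 0, "y": 0, "z": 0, "rx": 0, "ry": 0, "rz": 0}

```text
time_s: 21.85
ee_pos: [450.4, 117.2, 19.9]
ee_rot: [-179.9, 0.0, 90.0]
force: [0.6, 0.5, 0.2]
gripper_width: 91.6
gripper_force: 0.0
```

Emit:
move_arm:
  plan:
    - {"x": 0, "y": 0, "z": 0, "rx": 0, "ry": 0, "rz": 0}
    - {"x": 0, "y": 0, "z": 0, "rx": 0, "ry": 0, "rz": 0}
    - {"x": 0, "y": 0, "z": 0, "rx": 0, "ry": 0, "rz": 0}
    - {"x": 0, "y": 0, "z": 0, "rx": 0, "ry": 0, "rz": 0}
    - {"x": 0, "y": 0, "z": 0, "rx": 0, "ry": 0, "rz": 0}
    - {"x": 0, "y": 0, "z": 0, "rx": 0, "ry": 0, "rz": 0}
    - {"x": 0, "y": 0, "z": 0, "rx": 0, "ry": 0, "rz": 0}
    - {"x": 0, "y": 0, "z": 0, "rx": 0, "ry": 0, "rz": 0}
    - {"x": 0, "y": 0, "z": 0, "rx": 0, "ry": 0, "rz": 0}
  grip: 0
  squeeze: 15

```text
time_s: 22.75
ee_pos: [451.1, 117.4, 20.9]
ee_rot: [-180.0, 0.0, 90.0]
force: [0.4, 0.5, 0.5]
gripper_width: 36.8
gripper_force: 15.0
```

Emit:
move_arm:
  plan:
    - {"x": 0, "y": 0, "z": -15, "rx": 0, "ry": 0, "rz": 0}
    - {"x": 0, "y": 0, "z": -15, "rx": 0, "ry": 0, "rz": 0}
    - {"x": 8, "y": 17, "z": 0, "rx": 0, "ry": 0, "rz": 0}
    - {"x": 15, "y": 32, "z": 0, "rx": 0, "ry": 0, "rz": 0}
    - {"x": 15, "y": 32, "z": 0, "rx": 0, "ry": 0, "rz": 0}
    - {"x": 15, "y": 32, "z": 0, "rx": 0, "ry": 0, "rz": 0}
    - {"x": 12, "y": 27, "z": 0, "rx": 0, "ry": 0, "rz": 0}
    - {"x": 8, "y": 17, "z": 0, "rx": 0, "ry": 0, "rz": 0}
    - {"x": 0, "y": 0, "z": 0, "rx": 0, "ry": 0, "rz": 0}
    - {"x": 0, "y": 0, "z": 0, "rx": 0, "ry": 0, "rz": 0}

```text
time_s: 23.75
ee_pos: [607.2, 190.1, 50.2]
ee_rot: [-179.9, 0.0, 90.0]
force: [0.4, -0.6, -1.3]
gripper_width: 36.4
gripper_force: 15.0
```

Emit:
move_arm:
  plan:
    - {"x": 0, "y": 0, "z": 8, "rx": 0, "ry": 0, "rz": 0}
    - {"x": 0, "y": 0, "z": 8, "rx": 0, "ry": 0, "rz": 0}
    - {"x": 0, "y": 0, "z": 5, "rx": 0, "ry": 0, "rz": 0}
    - {"x": 0, "y": 0, "z": 4, "rx": 0, "ry": 0, "rz": 0}
    - {"x": 0, "y": 0, "z": 1, "rx": 0, "ry": 0, "rz": 0}
    - {"x": 0, "y": 0, "z": 0, "rx": 0, "ry": 0, "rz": 0}
    - {"x": 0, "y": 0, "z": 0, "rx": 0, "ry": 0, "rz": 0}

```text
time_s: 24.45
ee_pos: [608.4, 190.4, 25.0]
ee_rot: [180.0, -0.0, 90.0]
force: [-0.1, -0.0, -0.9]
gripper_width: 36.1
gripper_force: 15.0
```

Emit:
move_arm:
  plan:
    - {"x": 0, "y": 0, "z": 0, "rx": 0, "ry": 0, "rz": 0}
    - {"x": 0, "y": 0, "z": 0, "rx": 0, "ry": 0, "rz": 0}
    - {"x": 0, "y": 0, "z": 0, "rx": 0, "ry": 0, "rz": 0}
    - {"x": 0, "y": 0, "z": 0, "rx": 0, "ry": 0, "rz": 0}
    - {"x": 0, "y": 0, "z": 0, "rx": 0, "ry": 0, "rz": 0}
    - {"x": 0, "y": 0, "z": -20, "rx": 0, "ry": 0, "rz": 0}
    - {"x": 0, "y": 0, "z": -40, "rx": 0, "ry": 0, "rz": 0}
    - {"x": 0, "y": 0, "z": -40, "rx": 0, "ry": 0, "rz": 0}
  grip: 1

```text
time_s: 25.25
ee_pos: [607.6, 190.2, 125.3]
ee_rot: [-179.9, 0.0, 90.0]
force: [0.5, -0.4, 0.8]
gripper_width: 90.9
gripper_force: 0.0
```

Emit:
move_arm:
  plan:
    - {"x": 10, "y": -33, "z": 0, "rx": 0, "ry": 0, "rz": 0}
    - {"x": 10, "y": -34, "z": 0, "rx": 0, "ry": 0, "rz": 0}
    - {"x": 11, "y": -34, "z": 0, "rx": 0, "ry": 0, "rz": 0}
    - {"x": 11, "y": -34, "z": 0, "rx": 0, "ry": 0, "rz": 0}
    - {"x": 11, "y": -33, "z": 0, "rx": 0, "ry": 0, "rz": 0}
    - {"x": 0, "y": 0, "z": 0, "rx": 0, "ry": 0, "rz": 0}
    - {"x": 0, "y": 0, "z": 0, "rx": 0, "ry": 0, "rz": 0}

```text
time_s: 25.95
ee_pos: [440.1, 243.7, 125.4]
ee_rot: [179.9, -0.0, 90.1]
force: [0.4, 0.0, -0.1]
gripper_width: 91.2
gripper_force: 0.0
```

```bash
python3 look.py w8
```

```text
26.0 [440.9 243.6 125.3] [179.9  -0.   90. ] 91.21713265326565 0.0
cam [439.8 327.7 297.2]
yellow_pot 0.68 [516.1 245.7  67.2  32.3] z 57.1 rect [606.  205.9] [27.1  8.1] 3.9
objective_short 0.57 [320.5 200.4  38.2  42.6] z 49.7 rect [439.7 244.4] [16.1 14.9] 89.6
yellow_tray 0.94 [522.4 208.6 121.3 161.8] z 17.4 rect [592.4 257.7] [136.  163.7] 40.4
slide_box 0.53 [519.1 246.2  67.8  36.1] z 57.1 rect [606.9 205.8] [30.   8.4] 4.0
```

Centred over the short objective; it is 108 mm down to z 17.

Emit:
move_arm:
  plan:
    - {"x": 0, "y": 0, "z": 40, "rx": 0, "ry": 0, "rz": 0}
    - {"x": 0, "y": 0, "z": 28, "rx": 0, "ry": 0, "rz": 0}
    - {"x": 0, "y": 0, "z": 20, "rx": 0, "ry": 0, "rz": 0}
    - {"x": 0, "y": 0, "z": 12, "rx": 0, "ry": 0, "rz": 0}
    - {"x": 0, "y": 0, "z": 8, "rx": 0, "ry": 0, "rz": 0}
    - {"x": 0, "y": 0, "z": 0, "rx": 0, "ry": 0, "rz": 0}

```text
time_s: 27.1
ee_pos: [440.0, 243.2, 16.4]
ee_rot: [-179.9, 0.0, 90.0]
force: [1.1, -0.0, 0.5]
gripper_width: 90.8
gripper_force: 0.0
```

Emit:
move_arm:
  plan:
    - {"x": 0, "y": 0, "z": 0, "rx": 0, "ry": 0, "rz": 0}
    - {"x": 0, "y": 0, "z": 0, "rx": 0, "ry": 0, "rz": 0}
    - {"x": 0, "y": 0, "z": 0, "rx": 0, "ry": 0, "rz": 0}
    - {"x": 0, "y": 0, "z": 0, "rx": 0, "ry": 0, "rz": 0}
    - {"x": 0, "y": 0, "z": 0, "rx": 0, "ry": 0, "rz": 0}
    - {"x": 0, "y": 0, "z": 0, "rx": 0, "ry": 0, "rz": 0}
    - {"x": 0, "y": 0, "z": 0, "rx": 0, "ry": 0, "rz": 0}
    - {"x": 0, "y": 0, "z": 0, "rx": 0, "ry": 0, "rz": 0}
    - {"x": 0, "y": 0, "z": 0, "rx": 0, "ry": 0, "rz": 0}
    - {"x": 0, "y": 0, "z": 0, "rx": 0, "ry": 0, "rz": 0}
  grip: 0
  squeeze: 20

```text
time_s: 28.1
ee_pos: [440.1, 243.4, 16.9]
ee_rot: [-180.0, 0.0, 90.0]
force: [-0.3, -0.2, 0.7]
gripper_width: 27.6
gripper_force: 20.0
```

Emit:
move_arm:
  plan:
    - {"x": 0, "y": 0, "z": -15, "rx": 0, "ry": 0, "rz": 0}
    - {"x": 0, "y": 0, "z": -15, "rx": 0, "ry": 0, "rz": 0}
    - {"x": -20, "y": 17, "z": 0, "rx": 0, "ry": 0, "rz": 0}
    - {"x": -35, "y": 32, "z": 0, "rx": 0, "ry": 0, "rz": 0}
    - {"x": -35, "y": 32, "z": 0, "rx": 0, "ry": 0, "rz": 0}
    - {"x": -35, "y": 32, "z": 0, "rx": 0, "ry": 0, "rz": 0}
    - {"x": -35, "y": 32, "z": 0, "rx": 0, "ry": 0, "rz": 0}
    - {"x": -33, "y": 32, "z": 0, "rx": 0, "ry": 0, "rz": 0}
    - {"x": -23, "y": 20, "z": 0, "rx": 0, "ry": 0, "rz": 0}
    - {"x": 0, "y": 0, "z": 0, "rx": 0, "ry": 0, "rz": 0}

```text
time_s: 29.1
ee_pos: [639.9, 24.0, 46.5]
ee_rot: [179.9, 0.1, 89.8]
force: [-0.3, 1.0, -0.5]
gripper_width: 27.1
gripper_force: 20.0
```

Emit:
move_arm:
  plan:
    - {"x": 0, "y": 0, "z": 0, "rx": 0, "ry": 0, "rz": 0}
    - {"x": 0, "y": 0, "z": 8, "rx": 0, "ry": 0, "rz": 0}
    - {"x": 0, "y": 0, "z": 8, "rx": 0, "ry": 0, "rz": 0}
    - {"x": 0, "y": 0, "z": 5, "rx": 0, "ry": 0, "rz": 0}
    - {"x": 0, "y": 0, "z": 4, "rx": 0, "ry": 0, "rz": 0}
    - {"x": 0, "y": 0, "z": 1, "rx": 0, "ry": 0, "rz": 0}
    - {"x": 0, "y": 0, "z": 0, "rx": 0, "ry": 0, "rz": 0}
    - {"x": 0, "y": 0, "z": 0, "rx": 0, "ry": 0, "rz": 0}

```text
time_s: 29.9
ee_pos: [637.4, 27.5, 21.0]
ee_rot: [180.0, 0.0, 90.0]
force: [0.5, -0.2, 0.0]
gripper_width: 27.0
gripper_force: 20.0
```

Emit:
move_arm:
  plan:
    - {"x": 0, "y": 0, "z": 0, "rx": 0, "ry": 0, "rz": 0}
    - {"x": 0, "y": 0, "z": 0, "rx": 0, "ry": 0, "rz": 0}
    - {"x": 0, "y": 0, "z": 0, "rx": 0, "ry": 0, "rz": 0}
    - {"x": 0, "y": 0, "z": 0, "rx": 0, "ry": 0, "rz": 0}
    - {"x": 0, "y": 0, "z": 0, "rx": 0, "ry": 0, "rz": 0}
    - {"x": 0, "y": 0, "z": -20, "rx": 0, "ry": 0, "rz": 0}
    - {"x": 0, "y": 0, "z": -40, "rx": 0, "ry": 0, "rz": 0}
    - {"x": 0, "y": 0, "z": -40, "rx": 0, "ry": 0, "rz": 0}
  grip: 1

```text
time_s: 30.7
ee_pos: [636.5, 27.3, 121.3]
ee_rot: [-179.9, 0.0, 90.0]
force: [1.2, -1.0, 0.1]
gripper_width: 88.3
gripper_force: 0.0
```

Emit:
move_arm:
  plan:
    - {"x": 0, "y": -45, "z": -10, "rx": 0, "ry": 0, "rz": 0}
    - {"x": 0, "y": -45, "z": -10, "rx": 0, "ry": 0, "rz": 0}
    - {"x": 0, "y": -45, "z": -10, "rx": 0, "ry": 0, "rz": 0}
    - {"x": 0, "y": -45, "z": 0, "rx": 0, "ry": 0, "rz": 0}
    - {"x": 0, "y": -45, "z": 0, "rx": 0, "ry": 0, "rz": 0}
    - {"x": 0, "y": -45, "z": 0, "rx": 0, "ry": 0, "rz": 0}
    - {"x": 0, "y": 0, "z": 0, "rx": 0, "ry": 0, "rz": 0}

```text
time_s: 31.4
ee_pos: [360.4, 27.2, 150.2]
ee_rot: [-179.7, 0.0, 90.0]
force: [0.4, 0.6, -0.2]
gripper_width: 91.0
gripper_force: 0.0
```

```bash
python3 - <<'E'
from h import *
np.set_printoptions(precision=1,suppress=True)
out=[]
for cam in ("top","scene"):
    f=grab_frame(cam); out.append(f["img"])
    for n in N:
        for d in masks_of(cam,n)[:1]:
            p=cloud(f,d["pixels"])
            if len(p)<20: continue
            zt=np.percentile(p[:,2],97); q=p[p[:,2]>zt-6]
            print(cam,n,round(d["p"],2),"ztop",zt.round(1),(q[:,:2].min(0)+q[:,:2].max(0))/2)
a=cv2.resize(out[0][140:260,160:480],None,fx=2.4,fy=2.4); b=cv2.resize(out[1][150:260,150:470+50],None,fx=768/370,fy=768/370)
cv2.imwrite("pics/end.png",np.vstack([a,b])[:,:,::-1])
E
```

```text
top red_pot_large 0.71 ztop 67.6 [ 618.4 -196.4]
top red_pot_small 0.45 ztop 54.5 [ 602.5 -263.3]
top yellow_pot 0.43 ztop 59.7 [604.8 191.1]
top objective_short 0.69 ztop 61.9 [632.  -39.7]
top red_tray 0.82 ztop 19.3 [ 609.5 -230.5]
top yellow_tray 0.83 ztop 17.6 [611.8 225. ]
top lens_case 0.72 ztop 17.7 [634.   -6.3]
top slide_box 0.97 ztop 38.7 [ 478.9 -403.3]
scene red_pot_large 0.57 ztop 67.1 [ 623.8 -202.1]
scene red_pot_small 0.81 ztop 53.0 [ 606.9 -268.6]
scene yellow_pot 0.85 ztop 58.8 [609.5 188.8]
scene objective_long 0.59 ztop 60.9 [641.9 -44.3]
scene objective_short 0.62 ztop 53.6 [639.9  25.5]
scene red_tray 0.64 ztop 18.4 [ 618.1 -235.5]
scene yellow_tray 0.58 ztop 18.2 [614.2 221.1]
scene lens_case 0.55 ztop 18.3 [639.2 -10.5]
scene oil_bottle 0.63 ztop 68.6 [490.9 425.1]
scene slide_box 0.68 ztop 38.0 [ 483.9 -408.5]
```

View pics/end.png

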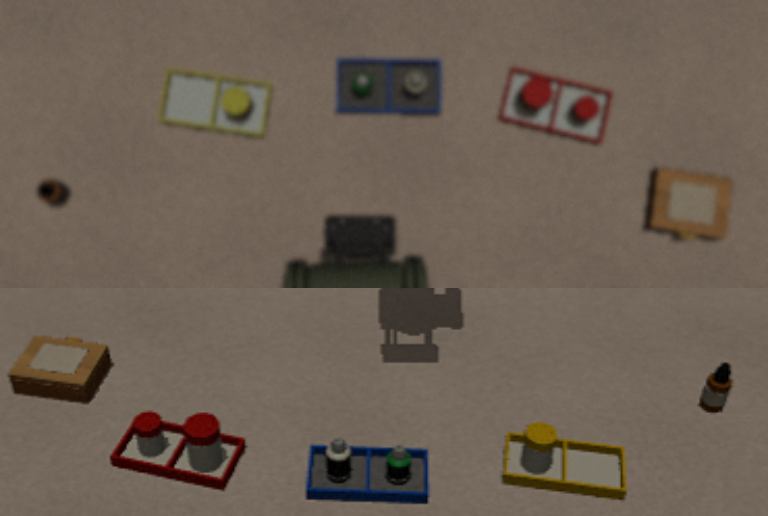

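Both views show all five items upright in their own compartments: top crop red (536,94) and (584,108), yellow (237,102), objectives (361,85) and (415,83). The top heights fit items seated on the tray floors, and the oil bottle and slide box are where they were.

```bash
python3 -c "
from workcell import *
print(job_done())"
```

```text
the job is handed in; nothing more can be done
None
```

I handed the job in at about 31 s of the 109 s allowed. The last camera check showed all five items upright in their own compartments of the right trays, with the oil bottle and slide box not moved; the hand-in returned no verdict.

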